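# Set the dust extractor's speed selector and start it

## Robot

A 6-joint arm with a two-finger parallel gripper is mounted at the origin on a cart in front of the work surface, level with it; the furniture and walls round the work are solid. World frame = base frame: x ahead of the robot, y to its left, z up, the work surface at z = 0. Lengths are in m, angles in rad, forces in N, time in s.
With the tool pointing down it reaches from about 0.375 to 0.825 m from the base axis. Payload 5.5 kg.
Tool frame: the origin (TCP) lies between the finger pads; the fingertips stand 14 mm ahead of it and the grasp point (between the pads) lies 5 mm behind it; z points along the fingers, y is the direction in which the jaws open and shut (so a half turn about z gives the same grasp; the last joint's range is limited). The gripper opens to 85 mm and grips with 20 to 120 N. Pads are 22 mm wide; open, the fingers measure 114 mm over their backs; the gripper's body (76 mm by 85 mm) begins 54 mm behind the grasp point. The pads swing forward as they close: fully open they stand 13 mm farther back than shut.
Start: joints at [1.212, 0.314, -0.047, 1.21, 0, 1.571], TCP at [0.211, 0.562, 0.245] pointing down, gripper open.
Joint ranges: [-2.67, 2.67], [-0.69, 1.73], [-1.03, 1.25], [-2.08, 2.16], [-1.42, 1.45], [-3.14, 3.14]. Speed limits (rad/s): [2.39, 2.39, 3.01, 3.14, 3.14, 3.14].

## Interface

Orientations are given as a 3x3 rotation matrix whose columns are the frame's x, y, z axes.
In Python, from rig import env gives the robot as it stands.
- The arm moves only by the tool carry_out, never from a script. Its argument "commands" is a list of rows, each an object with "gripper": the opening, from 0 (shut) to 1 (fully open); "dp": the shift along the world's x, y, z in mm, a list of three; "twist": the turn about the world's z in degrees. A call has 1 to 20 rows; each row is the pose to reach, as a shift and turn from the pose commanded when the call began; what a row does not reach only later rows make up. A row lasts 1/10 s, in which the tool goes at most 50 mm and 8.59 degrees, less where a joint would pass 70% of its speed; a pose out of reach is approached as far as the arm can. A call with a gripper value outside its range is refused whole. The fingers move at their own pace and stop on an object; "grip_force" is the grip in N (left out, the last holds). Time passes only in rows, so rows that repeat a pose let the fingers close. It gives the time, the measured TCP pose, the force and the opening at its end, in the units of the state.
- env.sense(): the state, without advancing time (a new reading comes with each control period).
- env.snapshot(name): name is "side" or "top"; returns a dict with "image" (400x640x3 uint8, red, green, blue), "depth" (400x640 float32, m along the optical axis (not along the pixel's ray), 0 where there is no reading), "K" (3x3 intrinsics, pixels), "xyz" and "orientation" of the camera in the world. Camera axes: x right, y down, z forward; pixel columns grow to the right and rows downward; lengths in m; the calibration is good to about 2 mm. A picture is of the moment at which its call begins.
- env.job_done(): hands the job in, once; it reports no verdict.
Trained networks look in a picture, given as the dict that the camera call returned (one of the last four; its "shot" number tells which), for a name from the list of things; names that differ only in an ending like _2 or _b are one class to them, and where a whole thing is asked for, a point or a joint stands for the part that bears it (a point fixed in the world has none). Each returns a list of dicts, best first, with "score" (0 to 1); they miss things now and then, are a little off and sometimes report something else, mostly with a low value. They report only what shows in the picture. A call takes as long as a camera call.
- env.recognise(query, picture): "xy" ([column, row] in pixels, amid what is visible of it).
- env.landmark_of(query, picture): "xy" ([column, row] in pixels: a listed point, or the origin of a listed thing).
The state is a dict: "time_s": time; "joint_positions": joint angles; "joint_velocities": joint speeds; "effort": joint torques, N m; "tool_pos": TCP position; "eef_rot": TCP orientation; "wrist_force": force on the tool from outside, world axes, zero at the start; "wrist_torque": the same for the moment, N m; "width": finger opening in m.
Only numpy, scipy, OpenCV 4.12 (cv2) and the standard library are available. Lean on these libraries where they do the work, as an engineer would, in place of code of your own. Each camera call takes 0.05 s, during which the arm holds its last target.

## Task

Before sanding casts, set the dust extractor on its grey control box: with the closed fingertips push the black selector lever clockwise to speed 4, the fourth click after the off position (the red ring), without going past it. Then press the green start button fully down with a fingertip and let it come back up. Push and press gently, pinch or lift nothing, and leave the box and the things around it where they are.

Things in the scene. Friction and masses are not known exactly. Their poses are not given: they have to be found in the camera images.
- control_box: Grey control box, 160 (x) x 230 (y) x 70 mm high, about 2.5 kg, standing loose on rubber feet. Origin: centre of its underside. Its x points from its front (nearer the robot) to its back, y to the left, z up; its yaw varies. On its flat top: selector dial left of the middle, green button right and nearer the front, an amber lamp (4 mm proud) at x 45, y -85 mm.
- selector_axis (a point): Point on the selector's vertical axis, level with the lever's top: 34 mm above the box top, at x 0, y 40 mm of the box. Round it on the box top lie seven marks on a half circle of 66 mm radius: a red ring (off) at the left (box +y), then clockwise every 30 degrees six white dots of growing size (speeds 1 to 6); speed 3 lies towards the box's back, speed 6 at its right.
- selector (a joint): Angle of the lever, rad: 0 off, growing clockwise seen from above, a detent click every 0.524 (30 degrees): speed 4 is 2.094, speed 6 (end) 3.142. It starts in off, 1 or 2. The lever points at its mark. Pushed over the hump half way between clicks it springs on into the next detent, else back; this takes about 0.1 N m (2 to 3 N at 40 mm from the axis).
- lever_tip (a point): Outer end of the black selector lever, at half its height (22 mm above the box top). The lever has a round hub of 18 mm radius and one straight arm 14 mm wide, reaching 58 mm from the axis; both stand from 10 to 34 mm above the box top, a white line along the arm's top. Below is a metal plate, 2 mm high, 44 mm radius.
- start_button (a joint): Travel of the green start button in m: 0 up, 0.006 fully down; a spring returns it. Going down it takes 1.5 N at first, 5 N when fully down.
- start_button_top (a point): Centre of the top face of the green round button (30 mm diameter), 22 mm above the box top at x -30, y -70 mm of the box; it moves with the button. The black round housing (46 mm diameter) is 12 mm high, so the button stands 10 mm above it.
- jar_powder: White jar with a blue cap, 65 mm diameter, 88 mm high, standing behind the box. Origin: centre of its underside. Leave alone.
- wood_stick: Wooden stirring stick, 18 x 140 x 8 mm, lying behind the box. Origin: centre of its underside. Leave alone.
- sanding_block: Brown sanding block, 62 x 100 x 34 mm, lying in front of the box. Origin: centre of its underside. Leave alone.

How it is judged:
By the outcome, as a careful person would: the job done as asked, in the order asked, and still so for the second after the job is handed in, with the robot touching nothing.
It also fails if it takes over 67 s, if anything falls off the work surface, if the arm or the gripper's body presses on something with over 40 N, if the wrist force passes 120 N, or if a joint passes its speed limit or range.

## Working session

There is one attempt and no reset: what is moved stays moved. The work goes in short steps, Python scripts to look and compute and a tool call to move; the robot and the scene stay as the last step left them, time stands still between calls to the robot, and variables do not carry over. Pictures are saved under pics/ and viewed, and the job is handed in when it is done.

Besides the shell and the picture viewer there is one more tool, called after ">>>" as name(argument=value, ...) on one line, values as JSON. carry_out: Moves the arm, as the interface text tells. Its arguments: {"type":"object","properties":{"commands":{"type":"array"},"grip_force":{"type":"number"}},"required":["commands"]}

```bash
ls; mkdir -p pics; cat > h.py <<'E'
import numpy as np, cv2
from rig import env
def shot(n,f):
    p=env.snapshot(n); cv2.imwrite('pics/'+f,cv2.cvtColor(p['image'],cv2.COLOR_RGB2BGR)); return p
def w(p,xy,z=None):
    K=np.array(p['K']);R=np.array(p['orientation']);t=np.array(p['xyz'])
    r=R@np.linalg.solve(K,[xy[0],xy[1],1])
    if z is None:
        d=p['depth'][int(round(xy[1])),int(round(xy[0]))]; return t+r*d
    return t+r*(z-t[2])/r[2]
E
python3 - <<'E'
from h import *
np.set_printoptions(precision=4,suppress=True)
s=env.sense();print(s['time_s'],s['tool_pos'],s['eef_rot'],s['width'],s['wrist_force'])
P={'top':shot('top','t0.png'),'side':shot('side','s0.png')}
zs={'control_box':0,'selector_axis':.104,'lever_tip':.092,'start_button_top':.092,'jar_powder':0,'wood_stick':0,'sanding_block':0}
for n,p in P.items():
    print(n,p['xyz'],np.array(p['orientation']).tolist())
    for q,z in zs.items():
        for d in env.landmark_of(q,p)[:2]: print(q,d['score'],np.array(d['xy']),w(p,d['xy'],z),w(p,d['xy']))
E
```

```text
pics
0.0 [0.2105 0.5613 0.2444] [[-0.9363  0.3512 -0.0006]
 [ 0.3512  0.9363 -0.0016]
 [-0.     -0.0017 -1.    ]] 0.08547790763171512 [0.7305 0.5185 0.1898]
top [ 0.3792 -0.2334  0.9508] [[0.0007714890696907619, -0.9911355333844327, 0.13285239654357592], [-0.9999298996555367, -0.0023342848085834275, -0.011608052778178259], [0.011815268912889924, -0.13283412805897665, -0.9910678553173479]]
control_box 0.83 [319.2 208.3] [ 0.4916 -0.2443  0.    ] [ 0.4832 -0.2435  0.0715]
control_box 0.56 [279.3 158.9] [ 0.6115 -0.1479  0.    ] [ 0.5897 -0.1559  0.089 ]
selector_axis 0.84 [302.7 203.8] [ 0.4889 -0.2082  0.104 ] [ 0.4887 -0.2082  0.1055]
lever_tip 0.74 [279.8 198.7] [ 0.5014 -0.1585  0.092 ] [ 0.4999 -0.1594  0.1025]
start_button_top 0.47 [355.9 214.6] [ 0.4673 -0.322   0.092 ] [ 0.4674 -0.3221  0.0915]
jar_powder 0.72 [278.8 161.4] [ 0.6053 -0.1468  0.    ] [ 0.584  -0.155   0.0894]
wood_stick 0.63 [332.4 155. ] [ 0.6216 -0.2762  0.    ] [ 0.6205 -0.276   0.0045]
sanding_block 0.79 [355.2 265.1] [ 0.3583 -0.3285  0.    ] [ 0.359  -0.3251  0.0346]
side [0.4854 0.5406 0.4996] [[-0.999910
[... 154 characters left out ...]
97929037064, -0.4567470602432542]]
control_box 0.91 [313.9 233.5] [ 0.4901 -0.242   0.    ] [ 0.4895 -0.1344  0.0687]
control_box 0.29 [306.3 219.4] [ 0.5108 -0.3136  0.    ] [ 0.5061 -0.1539  0.0934]
selector_axis 0.76 [316.8 203.6] [ 0.4822 -0.2084  0.104 ] [ 0.4822 -0.2061  0.1052]
lever_tip 0.86 [305.8 221.4] [ 0.5071 -0.1476  0.092 ] [ 0.5073 -0.1543  0.088 ]
start_button_top 0.42 [321.2 190.7] [ 0.4702 -0.3022  0.092 ] [ 0.4701 -0.3059  0.0902]
jar_powder 0.59 [260.  255.6] [ 0.6155 -0.1496 -0.    ] [0.5725 0.0782 0.1649]
wood_stick 0.59 [263.8 224.6] [ 0.6236 -0.2887  0.    ] [ 0.599  -0.1414  0.0888]
sanding_block 0.98 [361.6 210. ] [ 0.3539 -0.3633  0.    ] [ 0.3624 -0.305   0.0322]
```

```bash
python3 - <<'E'
import cv2
a=cv2.imread('pics/t0.png');cv2.imwrite('pics/t0c.png',cv2.resize(a[120:300,230:430],None,fx=4,fy=4,interpolation=cv2.INTER_CUBIC)[:600,:])
a=cv2.imread('pics/s0.png');cv2.imwrite('pics/s0c.png',cv2.resize(a[130:280,220:420],None,fx=4,fy=4,interpolation=cv2.INTER_CUBIC))
E
```

```text
(no output)
```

View pics/t0.png

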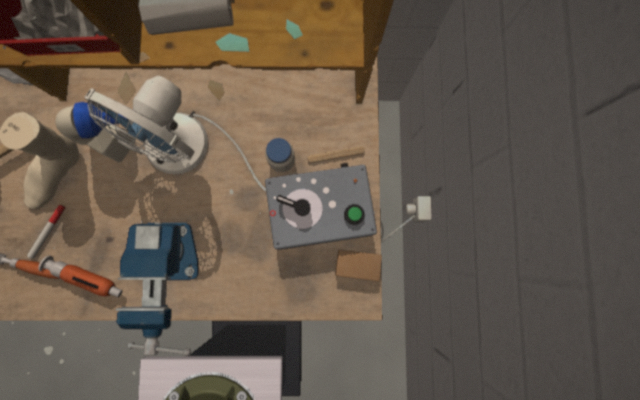

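```bash
sleep 0
```

```text
(no output)
```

View pics/t0c.png

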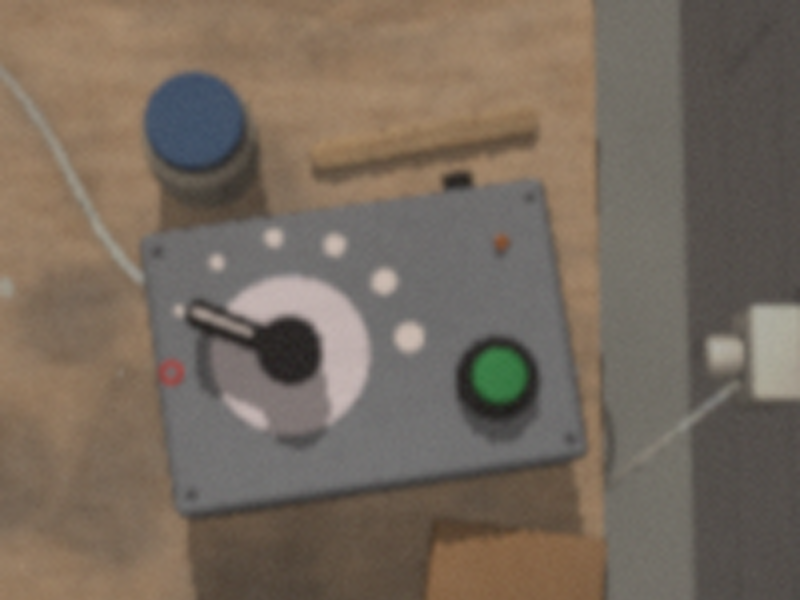

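View pics/s0c.png

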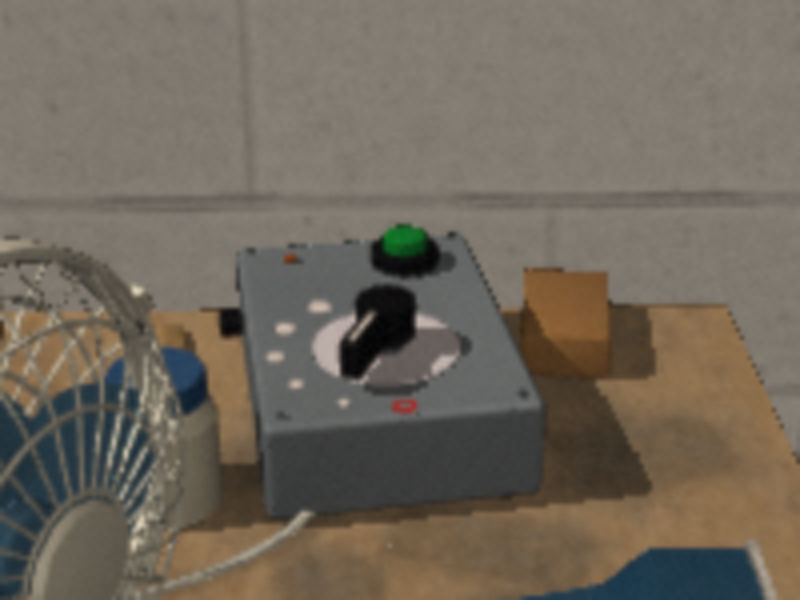

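The top view shows the lever pointing at the first dot, so it stands at speed 1. In the crop, the ring is at (171,373), the hub at (290,350), the button at (498,375), and the box is yawed slightly. I'll fit the pose from the marks.

```bash
cat > fit.py <<'E'
from h import *
from scipy.optimize import least_squares
np.set_printoptions(precision=4,suppress=True)
def cc(m,p,lo,hi,box):
    n,l,s,c=cv2.connectedComponentsWithStats(m.astype(np.uint8))
    return [(c[i],s[i,4]) for i in range(1,n) if lo<=s[i,4]<=hi and box[0]<c[i][0]<box[1] and box[2]<c[i][1]<box[3]]
def marks(p):
    im=p['image'].astype(int);r,g,b=im[...,0],im[...,1],im[...,2]
    box=(262,385,160,255)
    W=cc((r>150)&(g>140)&(b>140),p,2,90,box)
    R=cc((r>g+50)&(b>g-25)&(r>110),p,3,60,box)
    G=cc((g>r+40)&(g>b+20),p,20,400,box)
    return W,R,G
if __name__=='__main__':
    p=env.snapshot('top');W,R,G=marks(p)
    for c,a in W: print('W',c,a,w(p,c,.07))
    for c,a in R: print('R',c,a,w(p,c,.07))
    for c,a in G: print('G',c,a,w(p,c,.092))
E
python3 fit.py
```

```text
W [297.875  178.9375] 16 [ 0.549  -0.1961  0.07  ]
W [313.0909 180.9091] 22 [ 0.5446 -0.2299  0.07  ]
W [283.875 185.125] 8 [ 0.5349 -0.1652  0.07  ]
W [325.5806 189.9355] 31 [ 0.5244 -0.2576  0.07  ]
W [274.3333 197.3333] 3 [ 0.5075 -0.1445  0.07  ]
W [331.8837 203.8837] 43 [ 0.4932 -0.2715  0.07  ]
W [291.4419 222.5581] 43 [ 0.4518 -0.1828  0.07  ]
R [272.3636 212.6364] 22 [ 0.4736 -0.1407  0.07  ]
G [354.3282 213.3053] 131 [ 0.4701 -0.3187  0.092 ]
```

```bash
python3 - <<'E'
from h import *
from scipy.optimize import least_squares
np.set_printoptions(precision=4,suppress=True)
q=np.array([[.4736,-.1407],[.5075,-.1445],[.5349,-.1652],[.549,-.1961],[.5446,-.2299],[.5244,-.2576],[.4932,-.2715],[.4701,-.3187]])
k=np.arange(7)*np.pi/6
b=np.c_[.066*np.sin(k),.04+.066*np.cos(k)];b=np.r_[b,[[-.03,-.07]]]
R=lambda t:np.array([[np.cos(t),-np.sin(t)],[np.sin(t),np.cos(t)]])
f=lambda x:(b@R(x[2]).T+x[:2]-q).ravel()
s=least_squares(f,[.48,-.24,.1]);print(s.x,s.fun.reshape(-1,2)*1000)
T=lambda v:R(s.x[2])@v+s.x[:2]
print('axis',T([0,.04]),'btn',T([-.03,-.07]))
for n in range(7):
    a=n*np.pi/6;print(n,T(np.array([0,.04])+.05*np.array([np.sin(a),np.cos(a)])))
E
```

```text
[ 0.4893 -0.2455  0.1486] [[ 0.0157  0.0438]
 [ 0.0611 -0.0162]
 [ 0.1286  0.3683]
 [-0.3415 -0.0592]
 [ 0.1985 -0.2046]
 [ 0.083   0.0279]
 [-0.0446  0.298 ]
 [-0.1008 -0.4581]]
axis [ 0.4834 -0.2059] btn [ 0.47   -0.3192]
0 [ 0.476  -0.1565]
1 [ 0.5017 -0.1594]
2 [ 0.5225 -0.1748]
3 [ 0.5328 -0.1985]
4 [ 0.5299 -0.2242]
5 [ 0.5145 -0.2451]
6 [ 0.4908 -0.2554]
```

```bash
python3 - <<'E'
from h import *
p=env.snapshot('top');d=p['depth'];K=np.array(p['K'])
v,u=np.mgrid[0:400:2,0:640:2];z=d[::2,::2]
c=np.stack([(u-K[0,2])/K[0,0]*z,(v-K[1,2])/K[1,1]*z,z],-1)@np.array(p['orientation']).T+np.array(p['xyz'])
c=c[z>0]
print('height map max mm; rows x from .8 down; cols y .6..-.45')
for x in np.arange(.85,.15,-.05):
    print('%.2f'%x,[ (lambda m:int(m.max()*1000) if m.size else -1)(c[(abs(c[:,0]-x)<.025)&(abs(c[:,1]-y)<.025)][:,2]) for y in np.arange(.6,-.46,-.05)])
E
```

```text
height map max mm; rows x from .8 down; cols y .6..-.45
0.85 [-1, -1, -1, -1, -1, 268, 257, 266, 259, 2, 291, 263, 264, 262, 197, 197, 198, 197, 198, 284, 1, -1]
0.80 [-1, 1, 47, 33, 196, 267, 265, 272, 248, 246, 363, 260, 259, 249, 199, 197, 199, 197, 197, 365, 2, -1]
0.75 [-1, 3, 3, 2, 195, 265, 267, 267, 267, 396, 397, 196, 197, 198, 196, 196, 197, 196, 198, 408, 1, -1]
0.70 [-1, 2, 2, 3, 2, -1, -1, 168, 195, -1, 214, 214, 9, 4, 4, 2, 3, 4, 3, 5, 1, -1]
0.65 [-1, 0, 37, 0, 182, 184, 183, 174, 248, 282, 284, 213, 8, 9, 4, 90, 64, 9, 11, 10, 1, -1]
0.60 [-1, -1, 37, 29, 183, 185, 183, 152, 84, 270, 284, 279, 234, 6, 65, 91, 89, 11, 66, 69, 1, -1]
0.55 [-1, -1, 3, 36, 73, 70, 3, 3, 3, 3, 204, 222, 171, 3, 66, 73, 72, 73, 74, 73, 2, -1]
0.50 [-1, -1, 3, 32, 39, 17, 3, 3, 2, 5, 3, 3, 4, 3, 4, 105, 106, 74, 93, 92, 3, -1]
0.45 [-1, -1, 4, 3, 17, 18, 4, 4, 2, 121, 120, 105, 4, 4, 4, 73, 104, 73, 94, 92, 1, -337]
0.40 [-1, -1, 17, 3, 18, 26, 3, 2, 3, 129, 132, 132, 3, 2, 2, 71, 75, 72, 73, 69, 33, -327]
0.35 [-1, -1, 18, 26, 38, 41, 49, 39, 1, 134, 136, 133, 3, 4, 2, 4, 3, 3, 36, 36, 34, -1]
0.30 [-1, -1, 2, 3, 3, 4, 48, 49, 33, 125, 126, 126, 3, 4, 3, 3, 4, 3, 3, 3, 2, -1]
0.25 [-1, -1, 4, 2, 3, 4, 3, 2, 3, 135, 135, 132, 4, 2, 3, 4, 3, 2, 4, 4, 2, -1]
0.20 [-1, -1, -1, -1, -1, -1, -1, -1, -1, 65, 83, 106, 108, -1, -1, -1, -1, -1, -1, -1, -1, -1]
```

View pics/s0.png

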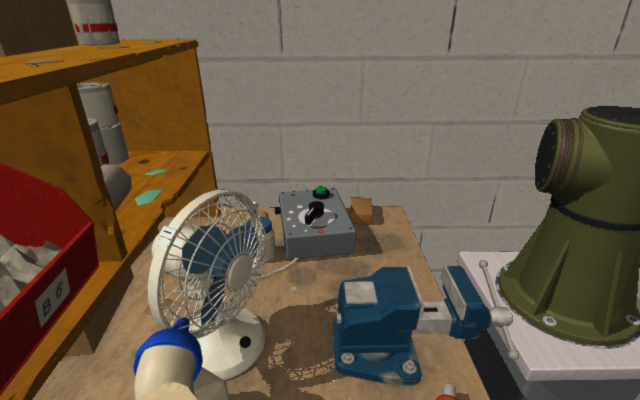

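```bash
cat > plan.py <<'E'
import numpy as np
A=np.array([.4834,-.2059]);th=.1486
def pose(a,s,r=.042):
    a=np.radians(a);u=np.array([np.sin(a),np.cos(a)]);t=np.array([np.cos(a),-np.sin(a)])
    R=np.array([[np.cos(th),-np.sin(th)],[np.sin(th),np.cos(th)]])
    return A+R@(r*u-s*t)
if __name__=='__main__':
    p0=pose(30,.032);print('start',p0)
    for a in range(22,126,6): print(a,(pose(a,.018)-p0)*1000, 30-a)
E
python3 plan.py
python3 - <<'E'
from h import *
p=env.snapshot('top')
for c in [(420,250),(450,180),(500,200),(400,300),(424,208)]: print(c,w(p,c))
E
```

```text
start [ 0.46900714 -0.15509798]
22 [ 6.68378096 -5.7623731 ] 8
28 [11.43393753 -5.20328684] 2
34 [16.21651268 -5.14378988] -4
40 [20.97910751 -5.58453409] -10
46 [25.66954203 -6.52069057] -16
52 [30.23642686 -7.9420026 ] -22
58 [34.62972625 -9.83289799] -28
64 [ 38.80130631 -12.17265969] -34
70 [ 42.70546231 -14.93565278] -40
76 [ 46.29941952 -18.09160533] -46
82 [ 49.54380178 -21.60594007] -52
88 [ 52.40306297 -25.44015321] -58
94 [ 54.84587642 -29.55223631] -64
100 [ 56.84547816 -33.89713652] -70
106 [ 58.37996012 -38.42725021] -76
112 [ 59.43251021 -43.0929445 ] -82
118 [ 59.99159647 -47.84310108] -88
124 [ 60.05109343 -52.62567623] -94
(420, 250) [ 0.40141891 -0.6201182  -0.5315173 ]
(450, 180) [ 0.59466165 -0.6198091  -0.17625336]
(500, 200) [ 0.49506716 -0.61920842  0.12498236]
(400, 300) [ 0.19141515 -0.60292217 -0.82420063]
(424, 208) [ 0.5365526  -0.59435546 -0.3648613 ]
```

>>> carry_out(commands=[{"gripper": 0, "dp": [20, -20, 15], "twist": 0}, {"gripper": 0, "dp": [45, -50, 30], "twist": 0}, {"gripper": 0, "dp": [75, -80, 30], "twist": 0}, {"gripper": 0, "dp": [105, -110, 30], "twist": 0}, {"gripper": 0, "dp": [135, -145, 30], "twist": 0}, {"gripper": 0, "dp": [160, -180, 30], "twist": 0}, {"gripper": 0, "dp": [185, -220, 30], "twist": 0}, {"gripper": 0, "dp": [195, -260, 30], "twist": 0}, {"gripper": 0, "dp": [200, -300, 30], "twist": 0}, {"gripper": 0, "dp": [200, -345, 30], "twist": 0}, {"gripper": 0, "dp": [205, -390, 30], "twist": 0}, {"gripper": 0, "dp": [205, -435, 30], "twist": 0}, {"gripper": 0, "dp": [210, -480, 30], "twist": 0}, {"gripper": 0, "dp": [215, -525, 30], "twist": 0}, {"gripper": 0, "dp": [225, -570, 30], "twist": 0}, {"gripper": 0, "dp": [235, -615, 30], "twist": 0}, {"gripper": 0, "dp": [245, -660, 30], "twist": 0}, {"gripper": 0, "dp": [255, -700, 30], "twist": 0}, {"gripper": 0, "dp": [258, -716, 10], "twist": 0}, {"gripper": 0, "dp": [258, -716, -20], "twist": 0}])

```text
time_s: 2.95
tool_pos: [0.4706, -0.1573, 0.2263]
eef_rot: [[-0.935, 0.355, 0.004], [0.355, 0.935, -0.002], [-0.005, -0.0, -1.0]]
wrist_force: [-0.0, 1.0, 0.1]
width: -0.0001
```

```bash
python3 - <<'E'
from h import *
np.set_printoptions(precision=4,suppress=True)
s=env.sense();print(s['time_s'],s['tool_pos'],s['eef_rot'],s['width'],s['wrist_force'],s['joint_positions'])
E
```

```text
2.95 [ 0.4706 -0.1573  0.2263] [[-0.935   0.3546  0.0042]
 [ 0.3546  0.935  -0.002 ]
 [-0.0046 -0.0004 -1.    ]] -7.943803682444488e-05 [-0.0172  1.0232  0.0735] [-0.3222  0.1243 -0.3293  1.1125 -0.0006  0.0403]
```

>>> carry_out(commands=[{"gripper": 0, "dp": [0, 0, -25], "twist": 0}, {"gripper": 0, "dp": [0, 0, -55], "twist": 0}, {"gripper": 0, "dp": [0, 0, -80], "twist": 0}, {"gripper": 0, "dp": [0, 0, -100], "twist": 0}, {"gripper": 0, "dp": [0, 0, -112], "twist": 0}, {"gripper": 0, "dp": [0, 0, -120], "twist": 0}, {"gripper": 0, "dp": [0, 0, -125], "twist": 0}, {"gripper": 0, "dp": [0, 0, -125], "twist": 0}, {"gripper": 0, "dp": [0, 0, -125], "twist": 0}])

```text
time_s: 3.85
tool_pos: [0.4693, -0.1544, 0.101]
eef_rot: [[-0.936, 0.351, 0.001], [0.351, 0.936, -0.0], [-0.001, 0.0, -1.0]]
wrist_force: [0.7, -0.9, -0.7]
width: -0.0004
```

```bash
cat > look.py <<'E'
import sys
from h import *
np.set_printoptions(precision=4,suppress=True)
s=env.sense();print(s['time_s'],s['tool_pos'],s['width'],s['wrist_force'])
n=sys.argv[1]
p=shot('top','t.png');q=shot('side','s.png')
a=cv2.cvtColor(p['image'],4)[150:265,255:385];b=cv2.cvtColor(q['image'],4)[150:270,250:390]
f=lambda x:cv2.resize(x,(520,480) if 0 else (400,350),interpolation=cv2.INTER_CUBIC)
cv2.imwrite('pics/%s.png'%n,np.hstack([f(a),f(b)]))
for nm,x in(('top',p),('side',q)):
    for d in env.landmark_of('lever_tip',x)[:1]: 
        v=w(x,d['xy'],.092)[:2]-[.4834,-.2059]; print(nm,d['score'],'lever deg',90+np.degrees(.1486)-np.degrees(np.arctan2(v[1],v[0])),'r',np.hypot(*v))
E
python3 look.py a1
```

```text
3.85 [ 0.4693 -0.1544  0.101 ] -0.0003510724807626363 [ 0.7462 -0.8904 -0.7008]
side 0.66 lever deg 35.87173657014905 r 0.046346474262452995
```

View pics/a1.png

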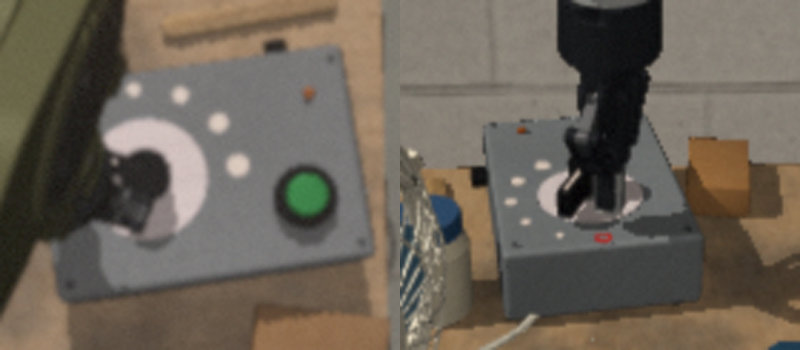

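>>> carry_out(commands=[{"gripper": 0, "dp": [4, -3, 0], "twist": 1}, {"gripper": 0, "dp": [8, -6, 0], "twist": 2}, {"gripper": 0, "dp": [11.5, -6, 0], "twist": 1}, {"gripper": 0, "dp": [14, -6, 0], "twist": -2}, {"gripper": 0, "dp": [16, -6, 0], "twist": -5}, {"gripper": 0, "dp": [18.5, -6.2, 0], "twist": -8}, {"gripper": 0, "dp": [21, -6.5, 0], "twist": -11}, {"gripper": 0, "dp": [23.4, -7, 0], "twist": -14}, {"gripper": 0, "dp": [25.7, -7.5, 0], "twist": -17}, {"gripper": 0, "dp": [28, -8.2, 0], "twist": -20}, {"gripper": 0, "dp": [30.2, -9, 0], "twist": -23}, {"gripper": 0, "dp": [32.5, -9.9, 0], "twist": -26}, {"gripper": 0, "dp": [34.6, -10.8, 0], "twist": -29}, {"gripper": 0, "dp": [36.7, -12, 0], "twist": -32}, {"gripper": 0, "dp": [38.8, -13.2, 0], "twist": -35}, {"gripper": 0, "dp": [40.8, -14.5, 0], "twist": -38}, {"gripper": 0, "dp": [42.7, -16, 0], "twist": -41}, {"gripper": 0, "dp": [44.5, -17.5, 0], "twist": -44}, {"gripper": 0, "dp": [46.3, -19, 0], "twist": -47}, {"gripper": 0, "dp": [46.3, -19, 0], "twist": -47}])

```text
time_s: 6.05
tool_pos: [0.5155, -0.1734, 0.1002]
eef_rot: [[-0.381, 0.925, 0.0], [0.925, 0.381, -0.0], [-0.0, 0.0, -1.0]]
wrist_force: [-0.1, -0.1, 0.0]
width: 0.0001
```

```bash
python3 look.py a2
```

```text
6.05 [ 0.5155 -0.1734  0.1002] 8.505688978354783e-05 [-0.109  -0.0866  0.0167]
side 0.73 lever deg 80.65187514407447 r 0.05260824069665314
```

View pics/a2.png

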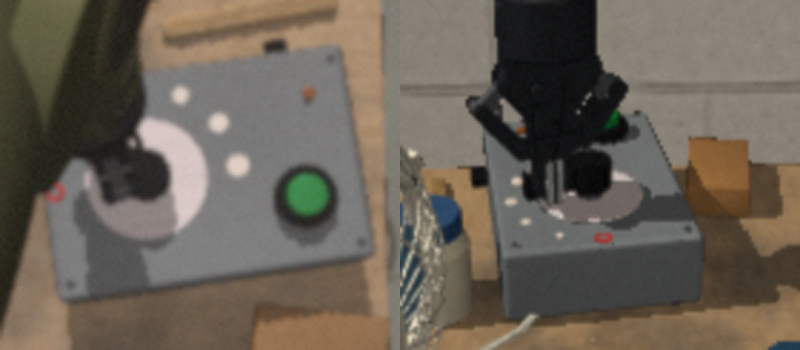

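>>> carry_out(commands=[{"gripper": 0, "dp": [1.6, -1.7, 0], "twist": -3}, {"gripper": 0, "dp": [3.2, -3.5, 0], "twist": -6}, {"gripper": 0, "dp": [4.7, -5.4, 0], "twist": -9}, {"gripper": 0, "dp": [6.1, -7.3, 0], "twist": -12}, {"gripper": 0, "dp": [7.3, -9.4, 0], "twist": -15}, {"gripper": 0, "dp": [8.5, -11.5, 0], "twist": -18}, {"gripper": 0, "dp": [9.6, -13.6, 0], "twist": -21}, {"gripper": 0, "dp": [10.5, -15.8, 0], "twist": -24}, {"gripper": 0, "dp": [11.1, -17.3, 0], "twist": -26}, {"gripper": 0, "dp": [11.6, -18.8, 0], "twist": -28}, {"gripper": 0, "dp": [12.1, -20.3, 0], "twist": -30}, {"gripper": 0, "dp": [12.5, -21.8, 0], "twist": -32}, {"gripper": 0, "dp": [12.5, -21.8, 0], "twist": -32}])

```text
time_s: 7.55
tool_pos: [0.5275, -0.1951, 0.1003]
eef_rot: [[0.166, 0.986, 0.0], [0.986, -0.166, -0.0], [-0.0, 0.0, -1.0]]
wrist_force: [-1.5, 0.3, -0.4]
width: 0.0002
```

```bash
python3 look.py a3
```

```text
7.55 [ 0.5275 -0.1951  0.1003] 0.00019115764716512052 [-1.496   0.2759 -0.442 ]
top 0.7 lever deg 113.80041430323757 r 0.05299890717703174
```

View pics/a3.png

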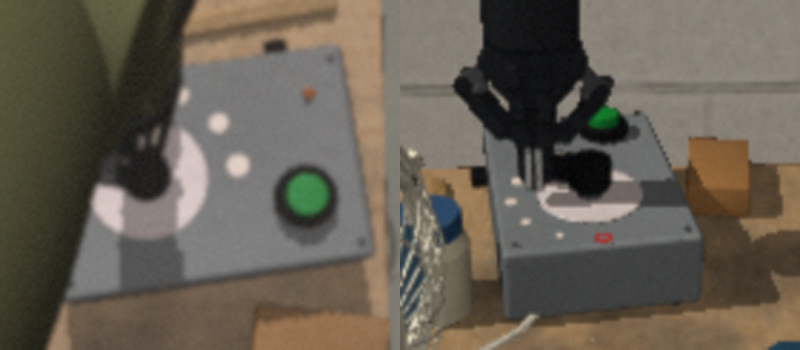

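>>> carry_out(commands=[{"gripper": 0, "dp": [1, 6, 0], "twist": 0}, {"gripper": 0, "dp": [2, 12, 0], "twist": 0}, {"gripper": 0, "dp": [2, 12, 30], "twist": 0}, {"gripper": 0, "dp": [2, 12, 70], "twist": 0}, {"gripper": 0, "dp": [-20, 30, 100], "twist": 0}, {"gripper": 0, "dp": [-45, 70, 110], "twist": 0}, {"gripper": 0, "dp": [-65, 110, 110], "twist": 0}, {"gripper": 0, "dp": [-80, 150, 110], "twist": 0}, {"gripper": 0, "dp": [-80, 165, 110], "twist": 0}, {"gripper": 0, "dp": [-80, 165, 110], "twist": 0}])

```text
time_s: 8.75
tool_pos: [0.447, -0.0278, 0.2106]
eef_rot: [[0.162, 0.987, 0.001], [0.987, -0.162, 0.001], [0.001, 0.001, -1.0]]
wrist_force: [0.6, -0.4, -0.5]
width: 0.0003
```

```bash
python3 look.py a4; python3 fit.py
```

```text
8.75 [ 0.447  -0.0278  0.2106] 0.0003251001021549903 [ 0.5559 -0.3658 -0.5339]
top 0.89 lever deg 127.2501819740963 r 0.05383634859672233
side 0.64 lever deg -72.1334881637068 r 0.10229967566319842
W [298. 179.] 21 [ 0.5488 -0.1964  0.07  ]
W [313.5 180. ] 22 [ 0.5467 -0.2308  0.07  ]
W [283.5333 185.1333] 15 [ 0.5349 -0.1644  0.07  ]
W [325.5526 189.9211] 38 [ 0.5244 -0.2576  0.07  ]
W [306.  195.5] 2 [ 0.5118 -0.2143  0.07  ]
W [274.125 197.125] 8 [ 0.508 -0.144  0.07 ]
W [331.7255 203.7843] 51 [ 0.4935 -0.2712  0.07  ]
R [272.56 212.68] 25 [ 0.4735 -0.1411  0.07  ]
G [354.3885 213.2374] 139 [ 0.4703 -0.3188  0.092 ]
```

View pics/a4.png

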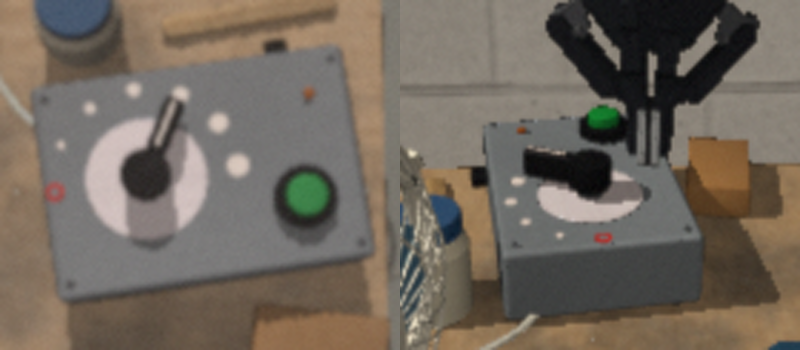

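```bash
cat > ang.py <<'E'
from h import *
p=env.snapshot('top');d=p['depth']
pts=[]
for v in range(165,250):
    for u in range(262,345):
        if d[v,u]>0:
            c=w(p,(u,v))
            r=np.hypot(c[0]-.4834,c[1]+.2059)
            if c[2]>.092 and 0.026<r<.062 and p['image'][v,u].max()<255: pts.append(c)
pts=np.array(pts)
m=pts[:,:2].mean(0)-[.4834,-.2059]
print(len(pts),'lever deg',90+np.degrees(.1486)-np.degrees(np.arctan2(m[1],m[0])))
E
python3 ang.py
```

```text
95 lever deg 121.8371551098685
```

The lever measures 122° and points at the fourth dot. The box hasn't moved. Next is the button.

>>> carry_out(commands=[{"gripper": 0, "dp": [3, -40, 0], "twist": 0}, {"gripper": 0, "dp": [6, -80, 0], "twist": 0}, {"gripper": 0, "dp": [9, -120, 0], "twist": 0}, {"gripper": 0, "dp": [12, -160, 0], "twist": 0}, {"gripper": 0, "dp": [15, -200, 0], "twist": 0}, {"gripper": 0, "dp": [18, -240, 0], "twist": 0}, {"gripper": 0, "dp": [21, -275, 0], "twist": 0}, {"gripper": 0, "dp": [23, -291, -5], "twist": 0}, {"gripper": 0, "dp": [23, -291, -30], "twist": 0}, {"gripper": 0, "dp": [23, -291, -60], "twist": 0}, {"gripper": 0, "dp": [23, -291, -80], "twist": 0}, {"gripper": 0, "dp": [23, -291, -90], "twist": 0}, {"gripper": 0, "dp": [23, -291, -95], "twist": 0}, {"gripper": 0, "dp": [23, -291, -95], "twist": 0}, {"gripper": 0, "dp": [23, -291, -95], "twist": 0}])

```text
time_s: 10.55
tool_pos: [0.4711, -0.3213, 0.1163]
eef_rot: [[0.166, 0.986, 0.001], [0.986, -0.166, -0.001], [-0.001, 0.001, -1.0]]
wrist_force: [0.6, 0.5, -0.5]
width: -0.0002
```

```bash
python3 look.py a5
```

```text
10.55 [ 0.4711 -0.3213  0.1163] -0.00020447204472064912 [ 0.5557  0.5405 -0.5097]
top 0.76 lever deg 120.15165605445821 r 0.05549239377275992
side 0.87 lever deg 122.15524322739469 r 0.06090146365764694
```

View pics/a5.png

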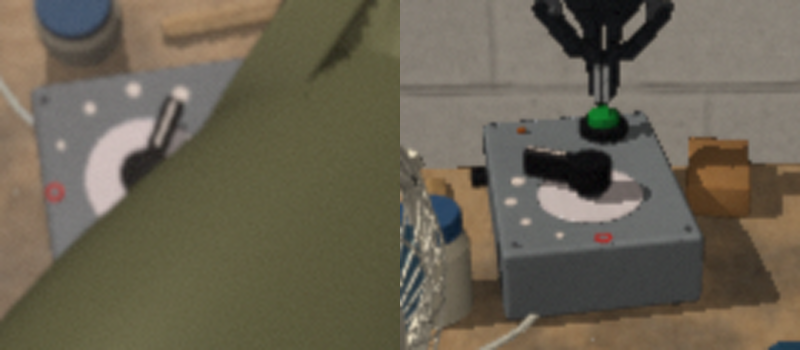

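>>> carry_out(commands=[{"gripper": 0, "dp": [-1, 1, -4], "twist": 0}, {"gripper": 0, "dp": [-1, 1, -7], "twist": 0}, {"gripper": 0, "dp": [-1, 1, -9], "twist": 0}, {"gripper": 0, "dp": [-1, 1, -11], "twist": 0}, {"gripper": 0, "dp": [-1, 1, -13], "twist": 0}, {"gripper": 0, "dp": [-1, 1, -13], "twist": 0}, {"gripper": 0, "dp": [-1, 1, -13], "twist": 0}])

```text
time_s: 11.45
tool_pos: [0.4693, -0.3198, 0.1023]
eef_rot: [[0.166, 0.986, -0.0], [0.986, -0.166, 0.0], [0.0, -0.0, -1.0]]
wrist_force: [-1.4, 1.8, 3.4]
width: 0.0002
```

>>> carry_out(commands=[{"gripper": 0, "dp": [0, 0, -1], "twist": 0}, {"gripper": 0, "dp": [0, 0, -2], "twist": 0}, {"gripper": 0, "dp": [0, 0, -2.5], "twist": 0}, {"gripper": 0, "dp": [0, 0, -2.5], "twist": 0}, {"gripper": 0, "dp": [0, 0, -2.5], "twist": 0}])

```text
time_s: 11.95
tool_pos: [0.4693, -0.3199, 0.1]
eef_rot: [[0.166, 0.986, -0.0], [0.986, -0.166, 0.0], [0.0, -0.0, -1.0]]
wrist_force: [-2.7, 2.6, 6.7]
width: -0.0
```

>>> carry_out(commands=[{"gripper": 0, "dp": [0, 0, -0.5], "twist": 0}, {"gripper": 0, "dp": [0, 0, -1], "twist": 0}, {"gripper": 0, "dp": [0, 0, -1], "twist": 0}, {"gripper": 0, "dp": [0, 0, -1], "twist": 0}])

```text
time_s: 12.35
tool_pos: [0.4694, -0.3199, 0.0999]
eef_rot: [[0.166, 0.986, 0.0], [0.986, -0.166, -0.0], [-0.0, 0.0, -1.0]]
wrist_force: [-4.3, 3.9, 13.9]
width: -0.0003
```

The bottom stop is clear: with 1 mm more commanded, the tip stayed put and the force rose to 14 N. I'll release now.

>>> carry_out(commands=[{"gripper": 0, "dp": [0, 0, 2], "twist": 0}, {"gripper": 0, "dp": [0, 0, 6], "twist": 0}, {"gripper": 0, "dp": [0, 0, 12], "twist": 0}, {"gripper": 0, "dp": [0, 0, 40], "twist": 0}, {"gripper": 0, "dp": [0, 0, 80], "twist": 0}, {"gripper": 0, "dp": [0, 0, 115], "twist": 0}, {"gripper": 0, "dp": [0, 40, 115], "twist": 0}, {"gripper": 0, "dp": [-5, 85, 115], "twist": 0}, {"gripper": 0, "dp": [-10, 130, 115], "twist": 0}, {"gripper": 0, "dp": [-15, 175, 115], "twist": 0}, {"gripper": 0, "dp": [-20, 220, 115], "twist": 0}, {"gripper": 0, "dp": [-20, 265, 115], "twist": 0}, {"gripper": 0, "dp": [-20, 295, 115], "twist": 0}, {"gripper": 0, "dp": [-20, 295, 115], "twist": 0}, {"gripper": 0, "dp": [-20, 295, 115], "twist": 0}])

```text
time_s: 13.85
tool_pos: [0.45, -0.0247, 0.2141]
eef_rot: [[0.164, 0.986, 0.001], [0.986, -0.164, -0.001], [-0.0, 0.001, -1.0]]
wrist_force: [-0.4, -0.4, 0.1]
width: -0.0001
```

```bash
python3 look.py a6; python3 fit.py; python3 ang.py; python3 - <<'E'
from h import *
p=env.snapshot('top');print([w(p,(354+i,213+j))[2].round(4) for i in(-2,0,2) for j in (-2,0,2)])
E
```

```text
13.85 [ 0.45   -0.0247  0.2141] -5.461549763072206e-05 [-0.4079 -0.4351  0.0759]
side 0.7 lever deg 132.87920348831273 r 0.07212939386495301
W [298. 179.] 21 [ 0.5488 -0.1964  0.07  ]
W [313.3913 180.0435] 23 [ 0.5466 -0.2306  0.07  ]
W [283.5    185.2857] 14 [ 0.5346 -0.1644  0.07  ]
W [325.5946 189.8378] 37 [ 0.5246 -0.2577  0.07  ]
W [274.2857 197.    ] 7 [ 0.5083 -0.1444  0.07  ]
W [331.8333 203.8958] 48 [ 0.4932 -0.2714  0.07  ]
R [272.4583 212.75  ] 24 [ 0.4733 -0.1409  0.07  ]
G [354.292  213.2336] 137 [ 0.4703 -0.3186  0.092 ]
95 lever deg 121.9812913847878
[np.float64(0.0884), np.float64(0.0907), np.float64(0.0931), np.float64(0.0933), np.float64(0.0918), np.float64(0.0913), np.float64(0.0927), np.float64(0.09), np.float64(0.091)]
```

View pics/a6.png

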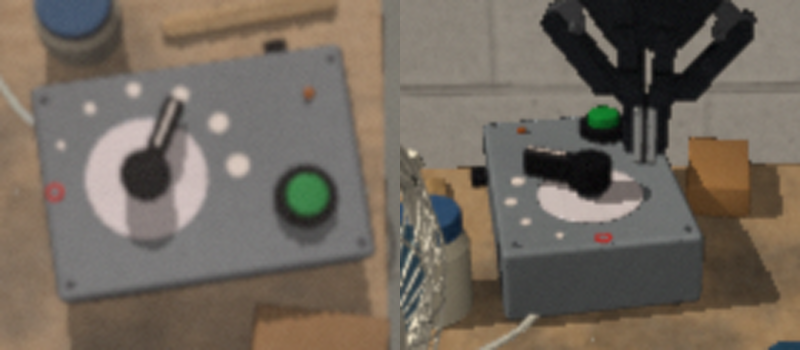

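The pictures show the lever at the fourth dot, the button back up (top about 91–92 mm), the box where it was, and the arm clear of everything.

```bash
python3 -c "
from rig import env
print(env.job_done())"
```

```text
the job is handed in; nothing more can be done
None
```

The dust extractor is set to speed 4, and the start button has been pressed fully down and released. I handed the job in at about 14 s.

- **Lever:** it started at speed 1. I pushed it clockwise with the closed fingertips, stopping just past the last hump so it sprang into the fourth click. Depth data put it at about 122° (speed 4 is 120°), both before and after the button press.
- **Button:** I pressed until it stopped, about 6 mm down. Commanding 1 mm more only raised the force to about 14 N. After release its top was back at about 92 mm, level with where it started.
- **Surroundings:** the marks and button were within about 2 mm of where they began, most within 1 mm, so the box stayed put. I checked the jar, stick and sanding block only by eye in the pictures, not by measurement. They look unmoved.
- **Disagreements:** some lever-tip readings from the trained network were off. Just after the push, the top view gave 127° and the side view −72°. The last side view gave 133°. Just before the button press the two views gave 120° and 122°. I relied on the depth measurement and the picture, which agree on speed 4.

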